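# Hold the long cuvette in the photometer's light path

## Task

Read the long glass cell in the photometer: first swing the detector arm round by its upright post until it clicks home in the straight-through stop, facing the lamp, and let go of it. Then take the long cell out of the rack by its two frosted sides only, never touching its clear end windows, and hold it still and upright in the light path midway between the two lens tubes, so that the beam runs squarely through the middle of both windows. There is no cell holder, so finish while still holding it there, and leave the two square cells standing in the rack.

Things in the scene. Friction and masses are not known exactly. Their poses are not given: they have to be found in the camera images.
- photometer: fixed goniometer photometer: grey round base (radius 92, 14 mm high), cream lamp housing (80 x 76 mm, top 126 mm up, 76 to 152 mm from the axis). Origin: on the vertical swing axis at worktop height. +z up, +y toward the lamp; the light runs along -y. Hub on the axis 52 mm high, bench beside it free but for a flat black adapter 98 to 142 mm off on its +x side
- light_path (a point): the middle of the light path: on the swing axis, 90 mm above the worktop, axes as the photometer's; the beam runs along its y. With the arm straight through, the two lens faces stand 39 mm either side of it along y and the space above is free
- detector_arm (a joint): angle of the detector arm: 0 = straight through (arm along the photometer's -y, lens facing the lamp); positive = swung toward its -x, clockwise from above; range -0.30 to 1.72. A sprung ball clicks at 0, 0.785 and 1.571: within about 0.07 it draws the arm in and holds it (about 3 N at the post to get in or out); else it stays where left. Detector head 70 to 108 mm from the axis, 115 mm high
- swing_post (a point): centre of the top of the upright black post (diameter 14 mm, to be gripped 65 to 102 mm above the worktop) at the outer end of the detector arm, 138 mm from the swing axis; its top is 102 mm above the worktop; 23 mm clear between it and the detector head. Axes turn with the arm: y points in toward the swing axis
- cell_rack: fixed grey rack block, 46 x 160 mm, 20 mm high (foot flange 52 x 172 mm, 6 mm high), with three pockets in a row along its y, 50 mm apart (the middle one at its origin), each 14.5 mm (x) by 24.5 mm (y) and 12 mm deep with its floor 8 mm above the worktop. Origin: centre of the underside
- long_cell: the long cell: closed glass cuvette 12.5 mm (x) by 22.5 mm (y), 45 mm high plus a flat white 4 mm lid, about 25 g, in any one of the three pockets, its y along the rack's. Origin: centre of its underside, z up. The frosted sides are the long ones, facing its +x and -x, 12.5 mm apart; the clear windows are the short ends, facing +y and -y. Its top 37 mm stand free of the rack
- long_cell_mid (a point): the middle of the long cell's windows: on its centre line, 22 mm above its underside; axes as the cell's
- long_cell_window_a: the long cell's clear window at its +y end (10 mm wide); origin and axes as the cell's own
- long_cell_window_b: the long cell's clear window at its -y end (10 mm wide); origin and axes as the cell's own
- square_cell_1: a square cuvette, 12.5 x 12.5 mm, 45 mm high plus a white lid of 4 mm, standing in another pocket. Origin: centre of its underside
- square_cell_2: a second such square cuvette, in the remaining pocket. Origin: centre of its underside
Things that resemble listed ones, but are neither listed nor needed, are in the scene too. Leave any black or orange look-alike of the long_cell alone.

How it is judged:
By the outcome, as a careful person would: the job done as asked, in the order asked, and still so for the second after the job is handed in, while the arm keeps its last pose, push and grip.
It also fails if it takes over 54 s, if anything falls off the work surface, if the arm or the gripper's body presses on something with over 40 N, if the wrist force passes 120 N, or if a joint passes its speed limit or range.

## Robot

A 6-joint arm with a two-finger parallel gripper is mounted at the origin on a cart in front of the work surface, level with it; the furniture and walls round the work are solid. World frame = base frame: x ahead of the robot, y to its left, z up, the work surface at z = 0. Lengths are in mm, angles in rad, forces in N, time in s.
With the tool pointing down it reaches from about 350 to 775 mm from the base axis. Payload 7.3 kg.
Tool frame: the origin (TCP) lies between the finger pads; the fingertips stand 14 mm ahead of it and the grasp point (between the pads) lies 5 mm behind it; z points along the fingers, y is the line along which they close (so a half turn about z gives the same grasp; the last joint's range is limited). The gripper opens to 92 mm and grips with 3 to 60 N. Pads are 19 mm wide; open, the fingers measure 130 mm over their backs; the gripper's body (75 mm by 190 mm) begins 47 mm behind the grasp point.
Start: joints at [1.079, 0.342, 1.524, -0, 1.275, -0.146], TCP at [177.934, 493.946, 240.741] pointing down, gripper open.
Joint ranges: [-2.53, 2.53], [-0.77, 2.02], [0.04, 2.7], [-1, 4.14], [0.28, 2.66], [-3.11, 3.11]. Speed limits (rad/s): [2.57, 2.57, 3.14, 3.14, 3.14, 3.14].

## Interface

Orientations are given as [roll, pitch, yaw] about the fixed x, y, z axes, in that order (R = Rz(yaw) Ry(pitch) Rx(roll)).
In Python, from plant import get_obs, cams, close_job gives the robot as it stands. The module is installed in compiled form; this text tells all that it offers.
- The arm moves only by the shell command python3 -m creep 'ROWS'. ROWS is JSON, a list of rows, each an object of numbers: "hand": the opening, from 0 (shut) to 1 (fully open); "tx", "ty", "tz": the shift along the tool's x, y, z in m; "spin": the turn about the tool's z in degrees. In form: [{"hand": .., "tx": .., "ty": .., "tz": .., "spin": ..}, ...]. A call has 1 to 5 rows; each row shifts and turns the commanded pose from where the row before left it, along the tool's axes as they then stand; what a row does not reach is not made up. A row lasts 1/8 s, in which the tool goes at most 62.5 mm and 10.7 degrees, less where a joint would pass 70% of its speed; a pose out of reach is approached as far as the arm can. A call is refused whole if a number of a shift passes 0.0625 or a number of a turn 10.7, either way. A call with a gripper value outside its range is refused whole. The fingers move at their own pace and stop on an object; the grip force is fixed at half the most. Time passes only in rows, so rows that do not move let the fingers close. It gives the time, the measured TCP pose, the force, the opening and the grip force at its end, in the units of the state.
- get_obs(): the state, without advancing time (a new reading comes with each control period).
- cams.capture(name): name is "scene" or "side" or "wrist"; returns a dict with "color" (480x640x3 uint8, red, green, blue), "K" (3x3 intrinsics, pixels), "R" (3x3) and "t" (3): a world point X has camera coordinates R X + t. Camera axes: x right, y down, z forward; pixel columns grow to the right and rows downward; lengths in mm; the calibration is good to about 2 mm. A picture is of the moment at which its call begins. There is no depth.
- close_job(): hands the job in; it is judged then, once.
The state is a dict: "time": time; "joint_positions": joint angles; "dq": joint speeds; "tau": joint torques, N m; "tool_pos": TCP position; "tcp_rot": TCP orientation; "contact_force": force on the tool from outside, world axes, zero at the start; "moment": the same for the moment, N m; "grip_width": finger opening in mm; "finger_force": force on a finger pad.
Only numpy, scipy, OpenCV 4.12 (cv2) and the standard library are available. Lean on these libraries where they do the work, as an engineer would, in place of code of your own. Each camera call takes 0.05 s, during which the arm holds its last target. There are 200 camera calls.

## Working session

There is one attempt and no reset: what is moved stays moved. The work goes in short steps, Python scripts to look and compute and a shell command to move; the robot and the scene stay as the last step left them, time stands still between calls to the robot, and variables do not carry over. Pictures are saved under pics/ and viewed, at most 12 in all, crops included, and the job is handed in when it is done.

```bash
mkdir -p pics; cat > h.py <<'E'
import numpy as np, cv2, pickle
from plant import get_obs, cams
def cap(n,f):
    c=cams.capture(n); cv2.imwrite(f'pics/{f}.png',c['color'][:,:,::-1]); pickle.dump(c,open(f'pics/{f}.pkl','wb')); return c
def ld(f): return pickle.load(open(f'pics/{f}.pkl','rb'))
def ray(c,u,v):
    R=np.array(c['R']);t=np.array(c['t']); d=R.T@np.linalg.inv(np.array(c['K']))@[u,v,1.]; return -R.T@t, d/np.linalg.norm(d)
def onz(c,u,v,z):
    o,d=ray(c,u,v); return o+d*(z-o[2])/d[2]
def two(c1,p1,c2,p2):
    o1,d1=ray(c1,*p1);o2,d2=ray(c2,*p2)
    s=np.linalg.lstsq(np.c_[d1,-d2],o2-o1,rcond=None)[0]; a=o1+s[0]*d1;b=o2+s[1]*d2
    return (a+b)/2, np.linalg.norm(a-b)
def proj(c,X):
    p=np.array(c['K'])@(np.array(c['R'])@np.array(X,float)+np.array(c['t'])); return p[:2]/p[2]
E
python3 - <<'E'
from h import *
np.set_printoptions(precision=1,suppress=True)
for n in ['scene','side']:
    c=cap(n,n+'0'); print(n,ray(c,320,240), c['K'][0][0])
o=get_obs(); print(o)
E
```

```text
scene (array([ -19.1, -340.4,  807.6]), array([ 0.6,  0.4, -0.7])) 582.9663562078025
side (array([ 25.6, 933.5, 468.4]), array([ 0.5, -0.8, -0.4])) 474.0945988103246
{'time': 0.1, 'joint_positions': array([ 1.1,  0.3,  1.5, -0. ,  1.3, -0.1]), 'dq': array([-0., -0., -0., -0., -0.,  0.]), 'tau': array([  0. , -43.2, -24.5,   0.1,   0.1,  -0. ]), 'tool_pos': array([177.8, 493.6, 240.1]), 'tcp_rot': array([-3.1, -0. ,  2.8]), 'contact_force': array([-0. ,  0.2, -0.4]), 'moment': array([ 0. , -0. , -0.1]), 'finger_force': 0.0, 'grip_width': 92.24193224977871}
```

View pics/scene0.png

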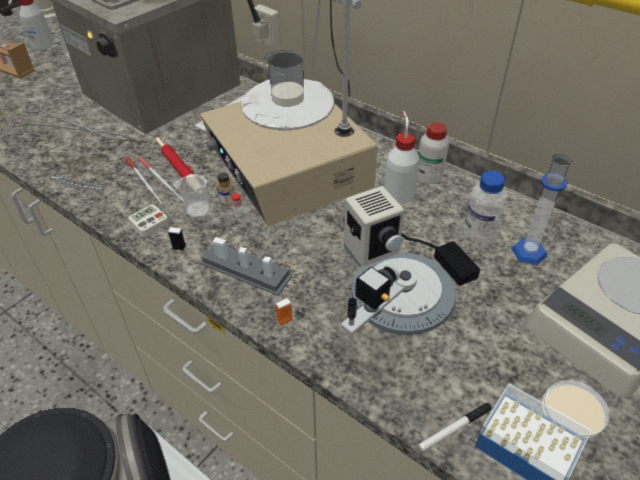

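View pics/side0.png

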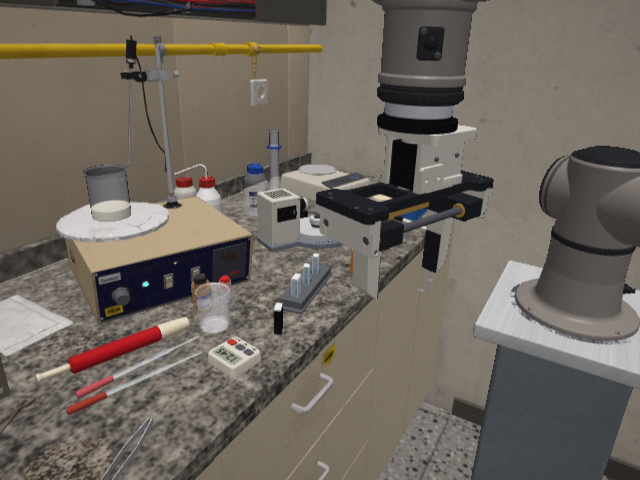

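Scene view shows the rack at (247,265) with cells at (220,248), (244,257) and (267,266), the goniometer disc around (405,290), and the post at (352,310). The lamp housing is at (373,225).
Candidates for the long cell: left rack cell (220,248), middle (244,257), right (267,266), black look-alike (177,238), orange look-alike (284,312). The left rack cell has the widest lid, so I'll check it in one crop.

```bash
python3 - <<'E'
from h import *
im=cv2.imread('pics/scene0.png')
a=cv2.resize(im[225:300,190:300],(550,375),interpolation=cv2.INTER_CUBIC)
b=cv2.resize(im[260:335,335:465],(0,0),fx=4.2,fy=3,interpolation=cv2.INTER_CUBIC)
b=cv2.resize(im[180:340,325:485],(400,400),interpolation=cv2.INTER_CUBIC)
a=cv2.resize(im[225:300,190:300],(400,273),interpolation=cv2.INTER_CUBIC)
o=np.zeros((400,800,3),np.uint8); o[:273,:400]=a; o[:,400:]=b
cv2.imwrite('pics/crop1.png',o)
E
```

```text
(no output)
```

View pics/crop1.png

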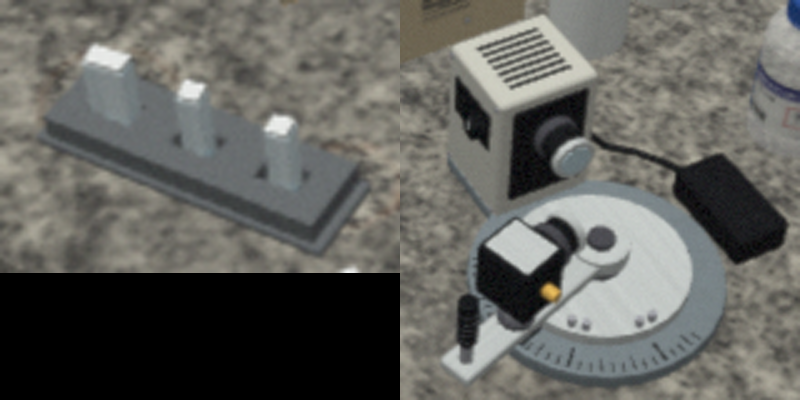

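Crop shows the left rack cell with a double-width lid: that is the long cell, lid centre ≈(220,241). Hub top is ≈(405,275), post top ≈(352,300), and the lamp top face is around (373,203).

```bash
python3 - <<'E'
from h import *
np.set_printoptions(precision=1,suppress=True)
c=ld('scene0')
A=lambda x,y:(190+x*.275,225+y*.275)
B=lambda x,y:(325+(x-400)*.4,180+y*.4)
lids=[onz(c,*A(*p),57) for p in [(109,58),(193,90),(281,126)]]
print('lids',*lids)
r=lids[0]-lids[2]; print('rack dir',np.degrees(np.arctan2(r[1],r[0])),np.linalg.norm(r))
corn=[onz(c,*A(*p),20) for p in [(48,120),(315,224),(362,166)]]
print('rack corners',*corn)
d=corn[0]-corn[1];print(np.linalg.norm(d),np.degrees(np.arctan2(d[1],d[0])),np.linalg.norm(corn[2]-corn[1]))
hub=onz(c,*B(601,238),52); post=onz(c,*B(468,299),102)
print('hub',hub,'post',post,np.linalg.norm((hub-post)[:2]))
lc=[onz(c,*B(*p),126) for p in [(452,48),(521,17),(597,75),(500,110)]]
print('lampcorners',*lc); L=np.mean(lc,0); e=L-hub; print('lamp',L,np.hypot(*e[:2]),np.degrees(np.arctan2(e[1],e[0])))
# disc: fit ellipse edges pts at z14
im=c['color']
f=post-hub; print('arm dir',np.degrees(np.arctan2(f[1],f[0])))
for p in [(725,290),(470,265),(600,385),(610,182),(690,360),(520,352)]:
    q=onz(c,*B(*p),14); print('disc r',np.hypot(*(q-hub)[:2]))
R=cv2.Rodrigues
from scipy.spatial.transform import Rotation as Ro
print(Ro.from_euler('xyz',get_obs()['tcp_rot']).as_matrix(), get_obs()['tcp_rot'])
E
```

```text
lids [453.5 269.5  57. ] [463.  220.7  57. ] [471.4 170.1  57. ]
rack dir 100.19796770941701 101.04797676467071
rack corners [425.8 292.5  20. ] [456.9 138.6  20. ] [499.9 144.9  20. ]
157.04666129399166 101.41375612748844 43.46314444405043
hub [592.8 -39.7  52. ] post [459.2 -21.5 102. ] 134.88370735306898
lampcorners [621.1 110.5 126. ] [679.1  91.  126. ] [659.4  13.8 126. ] [589.5  46.8 126. ]
lamp [637.3  65.5 126. ] 114.22851221739126 67.1046200654355
arm dir 172.24194106277244
disc r 89.91273709494436
disc r 89.06541117697019
disc r 96.17662737126184
disc r 91.59924384698019
disc r 93.88077177865237
disc r 89.80585684612208
[[-0.9  0.3 -0. ]
 [ 0.3  0.9 -0. ]
 [ 0.  -0.  -1. ]] [-3.1 -0.   2.8]
```

```bash
cat >> h.py <<'E'
from scipy.spatial.transform import Rotation as Ro
def go(target,yang=None):
    """shift in current tool axes (mm) and spin (deg) to bring the TCP to target, tool y to angle yang"""
    o=get_obs(); M=Ro.from_euler('xyz',o['tcp_rot']).as_matrix()
    th=np.degrees(np.arctan2(M[1,1],M[0,1]))
    s=None if yang is None else (th-yang+180)%360-180
    print('t %.2f tcp %s y-ang %.2f tilt %.2f | d_tool %s spin %s | grip %.1f f %s j6 %.2f'%(o['time'],np.round(o['tool_pos'],1),th,np.degrees(np.arccos(-M[2,2])),np.round(M.T@(np.array(target)-o['tool_pos']),1),s,o['grip_width'],np.round(o['contact_force'],1),o['joint_positions'][5]))
E
python3 -c "
from h import *
go([459,-21,165],-98)"
```

```text
t 0.10 tcp [177.8 493.6 240.1] y-ang 70.19 tilt 0.07 | d_tool [-439.  -388.8   75.6] spin 168.18806513811444 | grip 92.2 f [-0.   0.2 -0.4] j6 -0.15
```

```bash
python3 -m creep '[{"hand":1,"tx":-0.044,"ty":-0.039,"tz":0.0075},{"hand":1,"tx":-0.044,"ty":-0.039,"tz":0.0075},{"hand":1,"tx":-0.044,"ty":-0.039,"tz":0.0075},{"hand":1,"tx":-0.044,"ty":-0.039,"tz":0.0075},{"hand":1,"tx":-0.044,"ty":-0.039,"tz":0.0075}]'
python3 -m creep '[{"hand":1,"tx":-0.044,"ty":-0.039,"tz":0.0075},{"hand":1,"tx":-0.044,"ty":-0.039,"tz":0.0075},{"hand":1,"tx":-0.044,"ty":-0.039,"tz":0.0075},{"hand":1,"tx":-0.044,"ty":-0.039,"tz":0.0075},{"hand":1,"tx":-0.043,"ty":-0.038,"tz":0.0075}]'
python3 -m creep '[{"spin":10.5},{"spin":10.5},{"spin":10.5},{"spin":10.5},{"spin":10.5}]'
python3 -m creep '[{"spin":10.5},{"spin":10.5},{"spin":10.5},{"spin":10.5},{"spin":10.5}]'
python3 -m creep '[{"spin":10.5},{"spin":10.5},{"spin":10.5},{"spin":10.5},{"spin":10.5}]'
python3 -m creep '[{"spin":10.7},{"spin":0}]'
python3 - <<'E'
from h import *
go([459,-21,165],-98)
cap('wrist','w1');cap('scene','s1')
c=cap('side','sd1')
a=cv2.imread('pics/w1.png'); b=cv2.imread('pics/sd1.png')[170:320,230:430]
o=np.zeros((600,800,3),np.uint8); o[:300,:400]=cv2.resize(a,(400,300)); o[:300,400:]=cv2.resize(b,(400,300))
o[300:,:]=cv2.resize(cv2.imread('pics/s1.png')[200:350,190:460],(800,300))
cv2.imwrite('pics/v1.png',o)
E
```

```text
t 0.10 tcp [177.8 493.6 240.1] y-ang 70.19 tilt 0.07 | d_tool [-439.  -388.8   75.6] spin 168.18806513811444 | grip 92.2 f [-0.   0.2 -0.4] j6 -0.15invalid input at $[0]: expected keys hand, tx, ty, tz, spin
invalid input at $[0]: expected keys hand, tx, ty, tz, spin
invalid input at $[0]: expected keys hand, tx, ty, tz, spin
invalid input at $[0]: expected keys hand, tx, ty, tz, spin
invalid input at $[0]: expected keys hand, tx, ty, tz, spin
invalid input at $[0]: expected keys hand, tx, ty, tz, spin
```

View pics/v1.png

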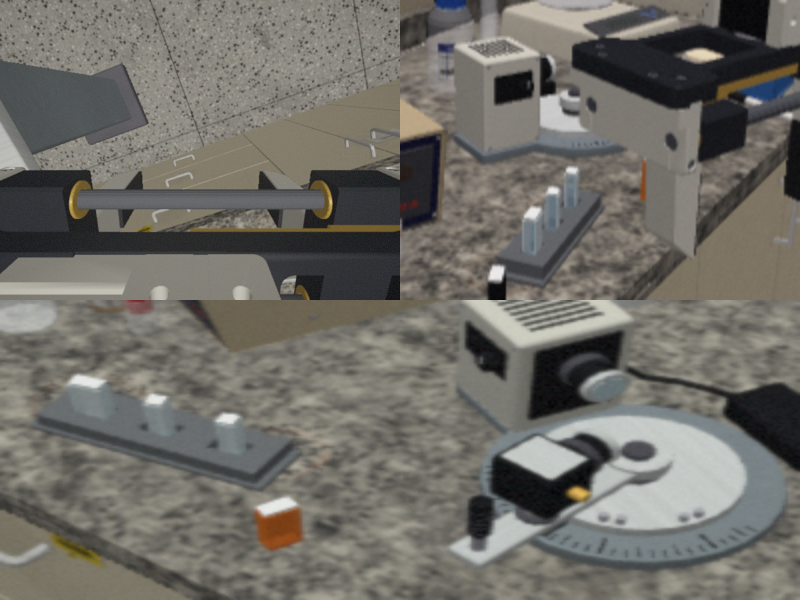

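The view is unchanged because the rows were refused: every row needs all five keys. Retyping them in full.

```bash
python3 -m creep '[{"hand":1,"tx":-0.044,"ty":-0.039,"tz":0.0075,"spin":0},{"hand":1,"tx":-0.044,"ty":-0.039,"tz":0.0075,"spin":0},{"hand":1,"tx":-0.044,"ty":-0.039,"tz":0.0075,"spin":0},{"hand":1,"tx":-0.044,"ty":-0.039,"tz":0.0075,"spin":0},{"hand":1,"tx":-0.044,"ty":-0.039,"tz":0.0075,"spin":0}]' &&
python3 -m creep '[{"hand":1,"tx":-0.044,"ty":-0.039,"tz":0.0075,"spin":0},{"hand":1,"tx":-0.044,"ty":-0.039,"tz":0.0075,"spin":0},{"hand":1,"tx":-0.044,"ty":-0.039,"tz":0.0075,"spin":0},{"hand":1,"tx":-0.044,"ty":-0.039,"tz":0.0075,"spin":0},{"hand":1,"tx":-0.043,"ty":-0.038,"tz":0.0075,"spin":0}]' &&
python3 -m creep '[{"hand":1,"tx":0,"ty":0,"tz":0,"spin":10.5},{"hand":1,"tx":0,"ty":0,"tz":0,"spin":10.5},{"hand":1,"tx":0,"ty":0,"tz":0,"spin":10.5},{"hand":1,"tx":0,"ty":0,"tz":0,"spin":10.5},{"hand":1,"tx":0,"ty":0,"tz":0,"spin":10.5}]' &&
python3 -m creep '[{"hand":1,"tx":0,"ty":0,"tz":0,"spin":10.5},{"hand":1,"tx":0,"ty":0,"tz":0,"spin":10.5},{"hand":1,"tx":0,"ty":0,"tz":0,"spin":10.5},{"hand":1,"tx":0,"ty":0,"tz":0,"spin":10.5},{"hand":1,"tx":0,"ty":0,"tz":0,"spin":10.5}]' &&
python3 -m creep '[{"hand":1,"tx":0,"ty":0,"tz":0,"spin":10.5},{"hand":1,"tx":0,"ty":0,"tz":0,"spin":10.5},{"hand":1,"tx":0,"ty":0,"tz":0,"spin":10.5},{"hand":1,"tx":0,"ty":0,"tz":0,"spin":10.5},{"hand":1,"tx":0,"ty":0,"tz":0,"spin":10.5}]' &&
python3 -m creep '[{"hand":1,"tx":0,"ty":0,"tz":0,"spin":10.7},{"hand":1,"tx":0,"ty":0,"tz":0,"spin":0}]'
python3 - <<'E'
from h import *
go([459,-21,165],-98)
cap('wrist','w2');cap('scene','s2')
c=cap('side','sd2')
a=cv2.imread('pics/w2.png'); b=cv2.imread('pics/sd2.png')[150:300,230:430]
o=np.zeros((600,800,3),np.uint8); o[:300,:400]=cv2.resize(a,(400,300)); o[:300,400:]=cv2.resize(b,(400,300))
o[300:,:]=cv2.resize(cv2.imread('pics/s2.png')[200:350,190:460],(800,300))
cv2.imwrite('pics/v2.png',o)
E
```

```text
time: 0.88
tool_pos: [319.5, 234.3, 203.2]
tcp_rot: [3.141, 0.001, 2.796]
contact_force: [-0.0, 0.4, 0.4]
grip_width: 91.8
finger_force: 0.0
time: 1.5
tool_pos: [459.9, -22.8, 165.6]
tcp_rot: [3.141, 0.001, 2.795]
contact_force: [1.3, 0.6, 0.7]
grip_width: 91.6
finger_force: 0.0
time: 2.12
tool_pos: [459.1, -20.8, 165.7]
tcp_rot: [-3.142, -0.0, 1.873]
contact_force: [0.5, 0.5, -0.8]
grip_width: 91.8
finger_force: 0.0
time: 2.75
tool_pos: [459.1, -20.8, 165.7]
tcp_rot: [-3.141, -0.0, 0.957]
contact_force: [-0.1, -0.2, 0.2]
grip_width: 92.1
finger_force: 0.0
time: 3.38
tool_pos: [459.1, -20.8, 165.7]
tcp_rot: [-3.141, 0.0, 0.041]
contact_force: [-0.4, 0.4, -0.2]
grip_width: 92.2
finger_force: 0.0
time: 3.62
tool_pos: [459.1, -20.8, 165.7]
tcp_rot: [-3.141, 0.0, -0.138]
contact_force: [-1.0, -0.4, 0.5]
grip_width: 92.1
finger_force: 0.0
t 3.62 tcp [459.1 -20.8 165.7] y-ang -97.92 tilt 0.01 | d_tool [-0.1  0.2  0.7] spin 0.08242726435494774 | grip 92.1 f [-1.  -0.4  0.5] j6 1.50
```

View pics/v2.png

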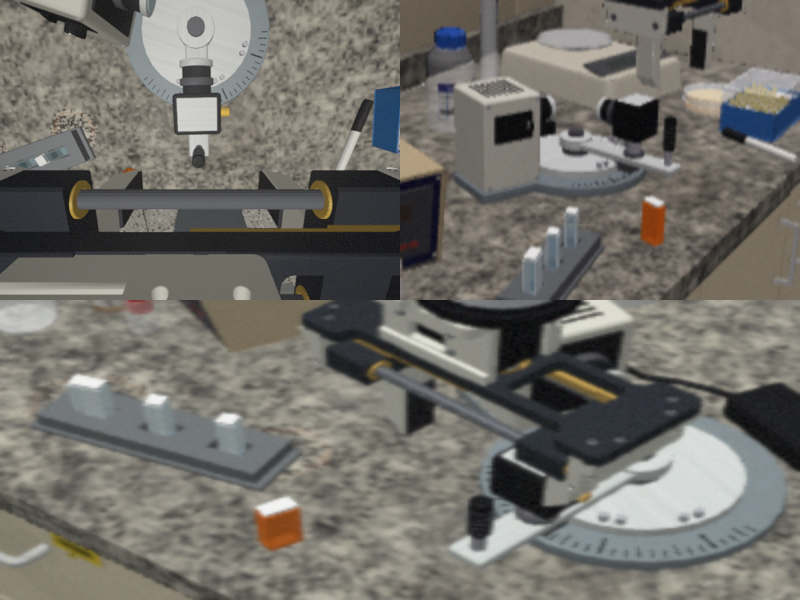

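Wrist view: post top ≈(318,243) and hub ≈(312,42), full-resolution. Side view: post top ≈(364,209), hub ≈(316,217). The path is clear.

```bash
python3 - <<'E'
from h import *
np.set_printoptions(precision=1,suppress=True)
w=ld('w2');sd=ld('sd2');s=ld('scene0')
print('post w',onz(w,317.5,240,102),'sd',onz(sd,364.5,209,102),'s',onz(s,352.2,299.6,102),two(w,(317.5,240),s,(352.2,299.6)))
print('hub w',onz(w,312.5,41.5,52),'sd',onz(sd,316.5,217,52))
for n,c in [('w',w),('sd',sd)]: print(proj(c,[458.5,-21,102]),proj(c,[593,-40,52]))
print(np.linalg.norm((onz(w,317.5,240,102)-onz(w,312.5,41.5,52))[:2]))
a=w['color'][190:280,280:360]; cv2.imwrite('pics/x.png',cv2.resize(a[:,:,::-1],(640,720)))
g=a.max(2)<60; ys,xs=np.where(g); print(xs.min()+280,xs.max()+280,ys.min()+190,ys.max()+190)
for r in range(0,90,6): 
  q=np.where(g[r])[0]; print(r+190, (q.min()+280,q.max()+280,len(q)) if len(q) else '')
E
```

```text
post w [473.6 -21.8 102. ] sd [457.9  -9.8 102. ] s [459.2 -21.5 102. ] (array([468.9, -18.5,  88.9]), np.float64(5.9215511537981484))
hub w [598.4 -35.6  52. ] sd [589.6 -15.4  52. ]
[319.6 262.8] [320.   49.2]
[366.4 207.6] [320.4 213.9]
125.48440683974532
280 352 190 267
190 (np.int64(351), np.int64(352), 2)
196 (np.int64(351), np.int64(351), 1)
202 (np.int64(351), np.int64(352), 2)
208 (np.int64(351), np.int64(352), 2)
214 (np.int64(283), np.int64(308), 18)
220 
226 
232 
238 
244 (np.int64(316), np.int64(322), 3)
250 (np.int64(309), np.int64(326), 13)
256 (np.int64(308), np.int64(327), 7)
262 (np.int64(308), np.int64(326), 8)
268 
274
```

```bash
python3 - <<'E'
from h import *
from scipy.optimize import least_squares
np.set_printoptions(precision=1,suppress=True)
w=ld('w2');s=ld('scene0')
print('post w',onz(w,317.5,257.5,102))
for n,c,box,z0 in [('s',s,(355,245,462,335),(592.8,-39.7)),('w',w,(195,0,440,185),(597,-37))]:
    im=c['color'].astype(int); m=((im[:,:,2]-im[:,:,0]>12)&(im.max(2)<190)).astype(np.uint8)
    k=np.zeros_like(m); k[box[1]:box[3],box[0]:box[2]]=1; m*=k
    m=cv2.morphologyEx(m,cv2.MORPH_CLOSE,np.ones((3,3)));m=cv2.morphologyEx(m,cv2.MORPH_OPEN,np.ones((2,2)))
    ys,xs=np.where(m); P=np.array([onz(c,x,y,14)[:2] for x,y in zip(xs,ys)])-z0
    a=np.degrees(np.arctan2(P[:,1],P[:,0])); r=np.hypot(*P.T); E=[]
    for t in range(-180,180,8):
        q=(a>=t)&(a<t+8)&(r<105)
        if q.sum()>5:
            i=np.where(q)[0]; E.append(P[i[np.argsort(r[i])[-3]]])
    E=np.array(E)
    f=least_squares(lambda p:np.hypot(*(E-p[:2]).T)-92,[0,0],loss='soft_l1',f_scale=1.5)
    res=np.hypot(*(E-f.x).T)
    print(n,len(E),f.x+z0,res)
    # hub dark cap
    u,v=proj(c,[*z0,52]); g=(im.max(2)<95).astype(np.uint8)
    nn,l,st,ce=cv2.connectedComponentsWithStats(g)
    for i in range(1,nn):
        if st[i,4]>25 and np.hypot(*(ce[i]-[u,v]))<25: print(' cap',ce[i],st[i],onz(c,*ce[i],52))
E
```

```text
post w [462.2 -20.2 102. ]
s 35 [592.1 -36.9] [ 90.   89.   89.1  90.2  91.1  90.6  91.3  90.7  92.3  91.4  91.5  93.
  91.7  92.3  92.9  91.2  91.1  90.6  90.7  91.3  89.7  88.7  88.9  87.7
  88.8  86.9  86.2 101.3  98.9  74.6  84.5  83.8  83.9  84.9  86.6]
 cap [404.7 275.2] [400 271  10   9  75] [592.1 -38.8  52. ]Traceback (most recent call last):
  File "<stdin>", line 17, in <module>
    return func(*args, **kwargs)
    vector_fun = VectorFunction(
        fun_wrapped,
    ...<6 lines>...
        workers=workers
    )
    self._update_fun()
    ~~~~~~~~~~~~~~~~^^
    self.f = self.fun_wrapped(xp_copy(self.x))
             ~~~~~~~~~~~~~~~~^^^^^^^^^^^^^^^^^
    return np.atleast_1d(self.fun(x))
                         ~~~~~~~~^^^
    return self.f(x, *self.args, **self.kwargs)
           ~~~~~~^^^^^^^^^^^^^^^^^^^^^^^^^^^^^^
  File "<stdin>", line 17, in <lambda>
ValueError: operands could not be broadcast together with shapes (0,) (2,)
```

```bash
python3 -m creep '[{"hand":1,"tx":0.001,"ty":0,"tz":0.021,"spin":0},{"hand":1,"tx":0,"ty":0,"tz":0.021,"spin":0},{"hand":1,"tx":0,"ty":0,"tz":0.021,"spin":0},{"hand":1,"tx":0,"ty":0,"tz":0.021,"spin":0},{"hand":0.22,"tx":0,"ty":0,"tz":0,"spin":0}]' &&
python3 -m creep '[{"hand":0.22,"tx":0,"ty":0,"tz":0,"spin":0},{"hand":0.22,"tx":0,"ty":0,"tz":0,"spin":0},{"hand":0.22,"tx":0,"ty":0,"tz":0,"spin":0}]'
python3 - <<'E'
from h import *
go([460,-21,82],-97)
cap('side','sd3'); cap('wrist','w3')
b=cv2.imread('pics/sd3.png')[150:300,230:430];a=cv2.imread('pics/w3.png')
cv2.imwrite('pics/v3.png',np.hstack([cv2.resize(a,(400,300)),cv2.resize(b,(400,300))]))
E
```

```text
time: 4.4
tool_pos: [459.1, -20.7, 80.7]
tcp_rot: [-3.141, 0.003, -0.138]
contact_force: [-0.6, -0.3, 0.4]
grip_width: 85.8
finger_force: 0.0
time: 4.78
tool_pos: [460.5, -21.0, 82.3]
tcp_rot: [-3.142, -0.001, -0.14]
contact_force: [-0.4, 0.1, -0.7]
grip_width: 56.5
finger_force: 0.0
t 4.78 tcp [460.5 -21.   82.3] y-ang -98.00 tilt 0.08 | d_tool [-0.5  0.   0.3] spin -1.0001599175108424 | grip 56.5 f [-0.4  0.1 -0.7] j6 1.50
```

View pics/v3.png

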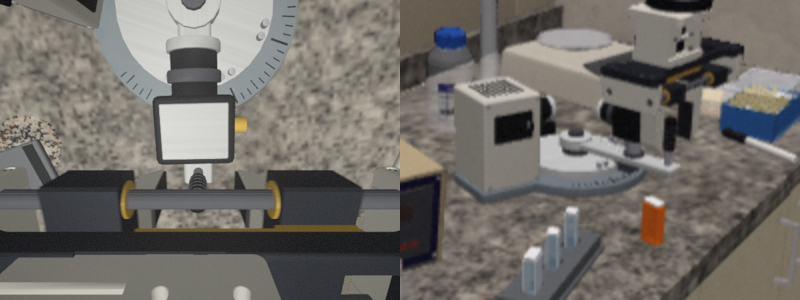

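Fingers straddle the post (wrist ≈(316,295) full-res). Next: finish closing to a loose cage and swing.

```bash
python3 -m creep '[{"hand":0.2,"tx":0,"ty":0,"tz":0,"spin":0},{"hand":0.2,"tx":0,"ty":0,"tz":0,"spin":0},{"hand":0.2,"tx":0,"ty":0,"tz":0,"spin":0},{"hand":0.2,"tx":0,"ty":0,"tz":0,"spin":0},{"hand":0.2,"tx":0,"ty":0,"tz":0,"spin":0}]' &&
python3 -m creep '[{"hand":0.2,"tx":0.0005,"ty":0.012,"tz":0,"spin":-5},{"hand":0.2,"tx":0.0005,"ty":0.012,"tz":0,"spin":-5},{"hand":0.2,"tx":0.0005,"ty":0.012,"tz":0,"spin":-5},{"hand":0.2,"tx":0.0005,"ty":0.012,"tz":0,"spin":-5},{"hand":0.2,"tx":0.0005,"ty":0.012,"tz":0,"spin":-5}]'
python3 - <<'E'
from h import *
c=np.array([595,-37.5]);p=get_obs()['tool_pos'][:2]-c; print('r',np.hypot(*p),'phi',np.degrees(np.arctan2(p[1],p[0]))%360)
f=np.radians(222); go([*(c+138*np.array([np.cos(f),np.sin(f)])),82],222+90)
E
```

```text
time: 5.5
tool_pos: [460.1, -20.9, 81.7]
tcp_rot: [-3.141, 0.0, -0.14]
contact_force: [0.3, -0.3, -0.2]
grip_width: 18.4
finger_force: 0.0
time: 6.12
tool_pos: [464.9, -80.3, 81.7]
tcp_rot: [-3.141, -0.001, 0.299]
contact_force: [0.3, 0.3, 0.3]
grip_width: 18.3
finger_force: 0.5
r 137.0017653012874 phi 198.20609151526034
t 6.12 tcp [464.9 -80.3  81.7] y-ang -72.86 tilt 0.05 | d_tool [11.8 55.5 -0.3] spin -24.85691501365227 | grip 18.3 f [0.3 0.3 0.3] j6 0.94
```

```bash
python3 -m creep '[{"hand":0.2,"tx":0.0005,"ty":0.012,"tz":0,"spin":-5},{"hand":0.2,"tx":0.0005,"ty":0.012,"tz":0,"spin":-5},{"hand":0.2,"tx":0.0005,"ty":0.012,"tz":0,"spin":-5},{"hand":0.2,"tx":0.0005,"ty":0.012,"tz":0,"spin":-5},{"hand":0.2,"tx":0.0005,"ty":0.012,"tz":0,"spin":-5}]' &&
python3 -m creep '[{"hand":0.2,"tx":0.0005,"ty":0.012,"tz":0,"spin":-5},{"hand":0.2,"tx":0.0005,"ty":0.012,"tz":0,"spin":-5},{"hand":0.2,"tx":0.0005,"ty":0.012,"tz":0,"spin":-5},{"hand":0.2,"tx":0.0005,"ty":0.012,"tz":0,"spin":-5},{"hand":0.2,"tx":0,"ty":0,"tz":0,"spin":0}]'
python3 - <<'E'
from h import *
c=np.array([595,-37.5]);p=get_obs()['tool_pos'][:2]-c; print('r',np.hypot(*p),'phi',np.degrees(np.arctan2(p[1],p[0]))%360)
f=np.radians(246); go([*(c+138*np.array([np.cos(f),np.sin(f)])),82],246+90)
cap('wrist','w4'); cap('scene','s4')
a=cv2.imread('pics/w4.png');b=cv2.imread('pics/s4.png')[190:370,330:490]
cv2.imwrite('pics/v4.png',np.hstack([cv2.resize(a,(480,360)),cv2.resize(b,(320,360))]))
E
```

```text
time: 6.75
tool_pos: [493.9, -132.4, 81.6]
tcp_rot: [-3.141, -0.0, 0.736]
contact_force: [-0.1, 1.3, 0.5]
grip_width: 18.5
finger_force: 0.5
time: 7.38
tool_pos: [532.0, -162.2, 81.6]
tcp_rot: [3.141, -0.0, 1.081]
contact_force: [0.5, -1.7, -0.1]
grip_width: 18.8
finger_force: 1.1
r 139.69247623821153 phi 243.20009912900537
t 7.38 tcp [ 532.  -162.2   81.6] y-ang -28.06 tilt 0.05 | d_tool [ 2.   6.7 -0.4] spin -4.063684001065326 | grip 18.8 f [ 0.5 -1.7 -0.1] j6 0.06
```

View pics/v4.png

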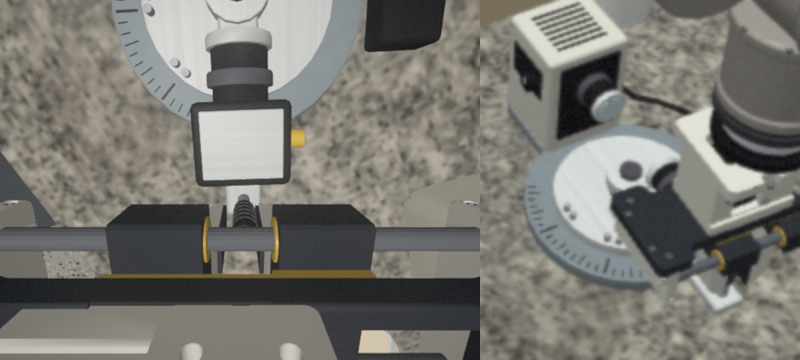

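```bash
for i in 1 2 3; do python3 -m creep '[{"hand":0.2,"tx":0.0003,"ty":0.003,"tz":0,"spin":-1.2},{"hand":0.2,"tx":0,"ty":0,"tz":0,"spin":0}]' | grep -E "tool_pos|contact|finger"; done
```

```text
tool_pos: [534.1, -162.9, 81.7]
contact_force: [-0.1, 0.7, 0.2]
finger_force: 0.0
tool_pos: [537.2, -164.1, 81.7]
contact_force: [0.4, 0.2, -1.4]
finger_force: 0.0
tool_pos: [539.8, -165.1, 81.6]
contact_force: [-0.8, 0.1, 0.4]
finger_force: 0.5
```

```bash
for i in 1 2; do python3 -m creep '[{"hand":0.2,"tx":0.0001,"ty":0.0015,"tz":0,"spin":-0.6},{"hand":0.2,"tx":0,"ty":0,"tz":0,"spin":0}]' | grep -E "tool_pos|contact|finger|width"; done; python3 -c "
from h import *
go([540,-165,82],-23)"
```

```text
tool_pos: [540.9, -165.6, 81.6]
contact_force: [-2.5, 0.7, 1.7]
grip_width: 18.2
finger_force: 1.5
tool_pos: [541.8, -165.9, 81.6]
contact_force: [-6.2, 0.6, 2.8]
grip_width: 18.5
finger_force: 2.8
t 8.72 tcp [ 541.8 -165.9   81.6] y-ang -23.18 tilt 0.14 | d_tool [ 0.1 -2.  -0.4] spin -0.18185486944915397 | grip 18.5 f [-6.2  0.6  2.8] j6 -0.03
```

```bash
python3 -m creep '[{"hand":0.2,"tx":0,"ty":-0.0035,"tz":0,"spin":0},{"hand":0.2,"tx":0,"ty":0,"tz":0,"spin":0},{"hand":1,"tx":0,"ty":0,"tz":0,"spin":0},{"hand":1,"tx":0,"ty":0,"tz":0,"spin":0},{"hand":1,"tx":0,"ty":0,"tz":0,"spin":0}]' && python3 -m creep '[{"hand":0.7,"tx":0,"ty":0,"tz":-0.03,"spin":0},{"hand":0.7,"tx":0,"ty":0,"tz":-0.055,"spin":0},{"hand":0.7,"tx":0,"ty":0,"tz":-0.055,"spin":0},{"hand":0.7,"tx":0,"ty":0,"tz":0,"spin":0}]'
python3 - <<'E'
from h import *
go([456,265,100],10)
w=cap('wrist','w5'); print(proj(w,[595,-37.5,52]),proj(w,[538,-164.3,102]))
cap('scene','s5')
E
```

```text
time: 9.35
tool_pos: [539.6, -164.8, 81.7]
tcp_rot: [3.141, -0.0, 1.166]
contact_force: [-0.6, 0.7, -0.1]
grip_width: 43.8
finger_force: 0.0
time: 9.85
tool_pos: [541.7, -165.7, 226.6]
tcp_rot: [3.132, 0.0, 1.166]
contact_force: [0.8, -0.4, -1.0]
grip_width: 64.3
finger_force: 0.0
t 9.85 tcp [ 541.7 -165.7  226.6] y-ang -23.21 tilt 0.57 | d_tool [ 362.1 -249.7  124.1] spin -33.208087531493845 | grip 64.3 f [ 0.8 -0.4 -1. ] j6 -0.03
[314.76845121  62.22158941] [312.19792787 235.95772491]
```

View pics/w5.png

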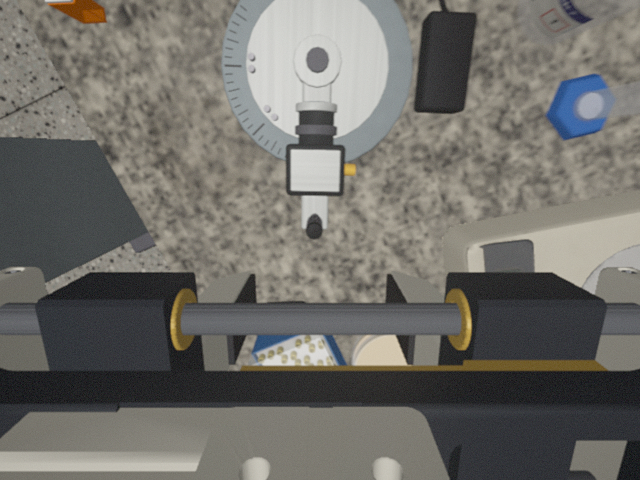

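Wrist view: detector arm points away from the lamp side, with hub at (317,60), head centre (316,171) and post top ≈(314,229), all in line. The post is free of the fingers.

```bash
python3 - <<'E'
from h import *
np.set_printoptions(precision=1,suppress=True)
w=ld('w5');s=ld('s5')
im=w['color'].astype(int)
def comp(mask,near,mx=40):
    n,l,st,ce=cv2.connectedComponentsWithStats(mask.astype(np.uint8))
    return [(ce[i],st[i]) for i in range(1,n) if st[i,4]>60 and np.hypot(*(ce[i]-near))<mx]
print(comp(im.max(2)<105,(317,60),15)); 
hub=onz(w,317.3,60,52)
m=(im.min(2)>150); m[:150]=0; m[192:]=0; m[:,:288]=0; m[:,344:]=0
ys,xs=np.where(m); hc=(np.mean([xs.min(),xs.max()]),np.mean([ys.min(),ys.max()])); print('head',hc)
head=onz(w,*hc,115); post=onz(w,314.3,228.5,102)
for n,p in [('head',head),('post',post)]:
    d=(p-hub)[:2]; print(n,p,np.hypot(*d),np.degrees(np.arctan2(d[1],d[0]))%360)
print('hub',hub)
# disc circle
lab=((im[:,:,2]-im[:,:,0]>8)&(im.max(2)<190)&(im.max(2)>90))
E=[];h0=np.array([596,-37.])
for t in range(0,360,6):
    rs=np.arange(75,105,.5); v=[]
    for r in rs:
        u=proj(w,[h0[0]+r*np.cos(np.radians(t)),h0[1]+r*np.sin(np.radians(t)),14]); x,y=np.round(u).astype(int)
        v.append(0<=x<640 and 0<=y<480 and lab[y,x])
    v=np.array(v)
    if 10<v[:28].sum() and rs[v].max()<103: E.append(h0+rs[v].max()*np.array([np.cos(np.radians(t)),np.sin(np.radians(t))]))
from scipy.optimize import least_squares
E=np.array(E); f=least_squares(lambda p:np.hypot(*(E-p[:2]).T)-p[2],[*h0,92],loss='soft_l1'); print('disc',f.x,len(E),np.abs(f.fun).mean())
E
```

```text
[]
head (np.float64(315.0), np.float64(170.5))
head [ 561.2 -116.8  115. ] 87.98875080104115 245.50772108073
post [ 542.  -159.3  102. ] 134.5648466085173 245.58475443218725
hub [597.6 -36.8  52. ]
disc [597.3 -36.1  89.2] 34 0.6263488629362006
```

```bash
python3 -m creep '[{"hand":0.5,"tx":0.045,"ty":-0.0312,"tz":0,"spin":0},{"hand":0.5,"tx":0.045,"ty":-0.0312,"tz":0,"spin":0},{"hand":0.5,"tx":0.045,"ty":-0.0312,"tz":0,"spin":0},{"hand":0.5,"tx":0.045,"ty":-0.0312,"tz":0,"spin":0},{"hand":0.5,"tx":0.045,"ty":-0.0312,"tz":0,"spin":0}]' && python3 -m creep '[{"hand":0.5,"tx":0.045,"ty":-0.0312,"tz":0.01,"spin":0},{"hand":0.5,"tx":0.045,"ty":-0.0312,"tz":0.01,"spin":0},{"hand":0.5,"tx":0.045,"ty":-0.0312,"tz":0.01,"spin":0},{"hand":0.5,"tx":0,"ty":0,"tz":0.01,"spin":-8.4},{"hand":0.5,"tx":0,"ty":0,"tz":0.01,"spin":-8.4}]'  && python3 -m creep '[{"hand":0.5,"tx":0,"ty":0,"tz":0.01,"spin":-8.4},{"hand":0.5,"tx":0,"ty":0,"tz":0.01,"spin":-8.4},{"hand":0.5,"tx":0,"ty":0,"tz":0,"spin":0}]'
python3 - <<'E'
from h import *
go([454,268,100],10.5)
w=cap('wrist','w6'); print(proj(w,[453.5,269.5,57])); s=cap('scene','s6')
cv2.imwrite('pics/v6.png',np.hstack([cv2.resize(w['color'][:,:,::-1],(480,360)),cv2.resize(s['color'][190:370,330:490,::-1],(320,360))]))
E
```

```text
time: 10.58
tool_pos: [483.4, 105.0, 219.8]
tcp_rot: [-3.138, 0.001, 1.165]
contact_force: [0.9, 0.4, 0.1]
grip_width: 45.6
finger_force: 0.0
time: 11.2
tool_pos: [450.5, 265.0, 169.3]
tcp_rot: [-3.138, 0.002, 1.466]
contact_force: [1.0, 0.1, 0.3]
grip_width: 45.9
finger_force: 0.0
time: 11.58
tool_pos: [450.6, 263.9, 149.4]
tcp_rot: [-3.137, 0.001, 1.751]
contact_force: [0.2, -1.3, 0.5]
grip_width: 46.3
finger_force: 0.0
t 11.57 tcp [450.6 263.9 149.4] y-ang 10.31 tilt 0.29 | d_tool [ 3.5  4.3 49.4] spin -0.18516631014878726 | grip 46.3 f [ 0.2 -1.3  0.5] j6 0.20
[325.05761912 238.68462474]
```

View pics/v6.png

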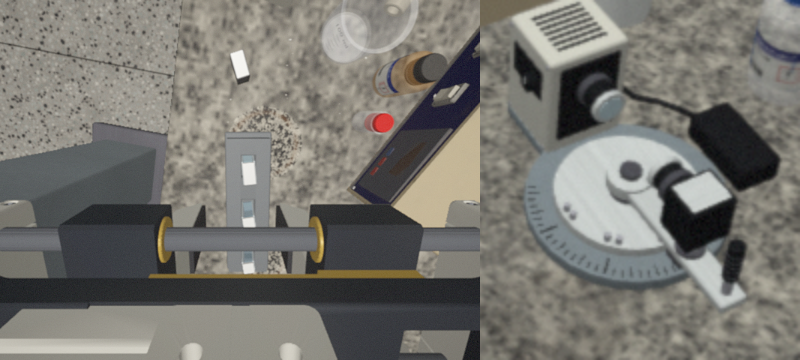

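The arm is straight through in the scene crop. Wrist view: long cell lid ≈(332,229), the two squares below it at (331,285) and (331,357), black look-alike apart at (319,88).

```bash
python3 - <<'E'
from h import *
np.set_printoptions(precision=1,suppress=True)
w=ld('w6'); im=w['color'].astype(int)
m=(im.min(2)>185); m[:190]=0;m[290:]=0;m[:,:300]=0;m[:,360:]=0
cs,_=cv2.findContours(m.astype(np.uint8),cv2.RETR_EXTERNAL,cv2.CHAIN_APPROX_NONE)
for c in cs:
    if cv2.contourArea(c)>60:
        P=np.array([onz(w,*p[0],57)[:2] for p in c],np.float32); r=cv2.minAreaRect(P); print(c[:,0].min(0),c[:,0].max(0),r, np.array(cv2.boxPoints(r)))
# rack orientation: top-face edges at rows 190..205 (before fingers)
g=(np.abs(im[:,:,0]-im[:,:,2])<30)
hsv=cv2.cvtColor(w['color'],cv2.COLOR_RGB2GRAY)
ed=[]
for y in (192,205,220,235,250): print(y,hsv[y,296:368:2])
E
```

```text
[322 215] [341 246] ((457.1372375488281, 276.1018981933594), (12.201014518737793, 22.355127334594727), 15.4436674118042) [[448.3 285.3]
 [454.2 263.7]
 [466.  267. ]
 [460.  288.5]]
192 [117 109 124 146 146 146 146 146 147 146 144 146 144 145 146 143 145 143
 144 142 143 143 143 144 147 146 146 141 143 144 145 145 131 103  78 129]
205 [140 147 125 145 145 149 145 145 147 146 145 146 143 139 142 140 139 141
 139 136 139 139 141 146 144 147 146 145 144 141 144 143 132 174 158  81]
220 [135 144 136 143 144 146 143 145 144 145 144 144 137 182 236 237 235 237
 237 237 237 227 151 145 145 144 144 144 145 139 142 144 121 178 190 176]
235 [170 161 140 140 145 146 144 142 145 143 146 146 141 104 200 235 235 235
 232 234 235 234 209 151 143 144 142 138 142 140 141 137 125 168 170 158]
250 [149 154 147 136 146 145 143 138 144 145 145 142 139 140 140 137 137 138
 136 140 138 137 139 138 143 142 140 144 143 141 142 134 140 149 150 163]
```

```bash
python3 - <<'E'
from h import *
np.set_printoptions(precision=1,suppress=True)
px={}
for n,f,u0,t in [('s','s6',(220,241),170),('sd','sd2',(300,278),205),('w','w6',(331,230),185)]:
    c=ld(f); m=(c['color'].min(2)>t).astype(np.uint8)
    k,l,st,ce=cv2.connectedComponentsWithStats(m)
    for i in range(1,k):
        if st[i,4]>15 and np.hypot(*(ce[i]-u0))<22: print(f,ce[i],st[i],onz(c,*ce[i],57))
    px[n]=c
for n in px:
  print(n,'proj s-est',proj(px[n],[453.5,269.5,57]),'w-est',proj(px[n],[457.1,276.1,57]), 'cam',ray(px[n],320,240)[0])
s=px['s'];print(ld('s6')['t']-ld('scene0')['t'])
E
```

```text
s6 [218.7 240.4] [213 237  13   7  56] [453.2 272.4  57. ]
sd2 [295.9 276.1] [292 274   8   5  28] [453.9 282.1  57. ]
w6 [331.7 230.9] [322 215  20  32 508] [457.1 275.9  57. ]
s proj s-est [220.  240.9] w-est [218.8 238.3] cam [ -19.1 -340.4  807.6]
sd proj s-est [299.7 273.5] w-est [296.2 274.4] cam [ 25.6 933.5 468.4]
w proj s-est [325.1 238.7] w-est [331.7 230.7] cam [440.6 330.1 293.9]
[0. 0. 0.]
```

```bash
python3 -m creep '[{"hand":0.5,"tx":0.005,"ty":0.004,"tz":0.015,"spin":-0.7},{"hand":0.5,"tx":0.005,"ty":0.004,"tz":0.015,"spin":0},{"hand":0.5,"tx":0,"ty":0,"tz":0.015,"spin":0},{"hand":0.5,"tx":0,"ty":0,"tz":0,"spin":0}]'|head -2
python3 - <<'E'
from h import *
np.set_printoptions(precision=1,suppress=True)
go([456.5,275,40],11)
w=cap('wrist','w7'); im=w['color'].astype(int)
cv2.imwrite('pics/v7.png',im[:,:,::-1])
m=(im.min(2)>185).astype(np.uint8); m[:150]=0;m[330:]=0;m[:,:280]=0;m[:,380:]=0
cs,_=cv2.findContours(m,cv2.RETR_EXTERNAL,cv2.CHAIN_APPROX_NONE)
for c in cs:
    if cv2.contourArea(c)>60:
        P=np.array([onz(w,*p[0],57)[:2] for p in c],np.float32); print(c[:,0].min(0),c[:,0].max(0),cv2.minAreaRect(P))
# pads
print(proj(w,get_obs()['tool_pos']))
# lines
e=cv2.Canny(cv2.cvtColor(w['color'],cv2.COLOR_RGB2GRAY),40,120)
L=cv2.HoughLinesP(e[:300],1,np.pi/720,30,minLineLength=45,maxLineGap=6)
for l in L[:,0]:
    if 260<l[0]<400 and 260<l[2]<400 and abs(l[0]-l[2])<abs(l[1]-l[3])/2:
        a,b=onz(w,*l[:2],20),onz(w,*l[2:],20); d=b-a; print(l,np.degrees(np.arctan2(d[1],d[0]))%180)
E
```

```text
time: 12.18
tool_pos: [457.0, 275.4, 104.9]
t 12.18 tcp [457.  275.4 104.9] y-ang 11.08 tilt 0.21 | d_tool [-0.3 -0.3 64.9] spin 0.08448897861751448 | grip 46.0 f [ 0.  -0.3 -0.1] j6 0.21
[308 246] [330 283] ((457.1860046386719, 276.256591796875), (11.94155216217041, 22.714031219482422), 15.826338768005371)
[319.4 301.1]
[310  68 322 116] 115.92976480147864
[284 221 285 298] 100.22132883120686[ WARN:0@1.481] global loadsave.cpp:1063 imwrite_ Unsupported depth image for selected encoder is fallbacked to CV_8U.
```

View pics/v7.png

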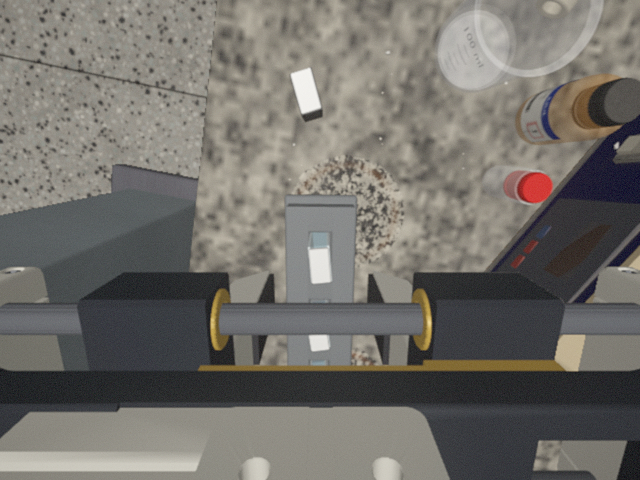

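The long lid is at (319,265), lying square between the open fingers, turned about 5° in its pocket. Centre (457,276) again, size 12×22.7, so it is confirmed. Turning to match and descending.

```bash
python3 -m creep '[{"hand":0.5,"tx":0.001,"ty":0.0003,"tz":0.015,"spin":-4},{"hand":0.5,"tx":0,"ty":0,"tz":0.02,"spin":0},{"hand":0.5,"tx":0,"ty":0,"tz":0.02,"spin":0},{"hand":0.5,"tx":0,"ty":0,"tz":0.01,"spin":0},{"hand":0.5,"tx":0,"ty":0,"tz":0,"spin":0}]' && python3 -m creep '[{"hand":0.22,"tx":0,"ty":0,"tz":0,"spin":0},{"hand":0.22,"tx":0,"ty":0,"tz":0,"spin":0},{"hand":0.22,"tx":0,"ty":0,"tz":0,"spin":0},{"hand":0.22,"tx":0,"ty":0,"tz":0,"spin":0}]'; python3 -m creep '[{"hand":0.15,"tx":0,"ty":0,"tz":0,"spin":0},{"hand":0.12,"tx":0,"ty":0,"tz":0,"spin":0},{"hand":0.08,"tx":0,"ty":0,"tz":0,"spin":0},{"hand":0.05,"tx":0,"ty":0,"tz":0,"spin":0},{"hand":0,"tx":0,"ty":0,"tz":0,"spin":0}]'
python3 -c "
from h import *
go([456.5,275,40],11)"
```

```text
time: 12.85
tool_pos: [458.0, 276.8, 41.6]
tcp_rot: [-3.141, 0.0, 1.834]
contact_force: [-0.7, -0.3, -0.7]
grip_width: 46.0
finger_force: 0.0
time: 13.35
tool_pos: [458.2, 276.9, 42.0]
tcp_rot: [3.141, -0.0, 1.834]
contact_force: [0.2, 0.4, 0.2]
grip_width: 20.3
finger_force: 0.0
time: 13.98
tool_pos: [456.6, 276.4, 41.3]
tcp_rot: [-3.138, 0.0, 1.834]
contact_force: [-4.7, -0.8, 2.1]
grip_width: 12.3
finger_force: 29.9
t 13.97 tcp [456.6 276.4  41.3] y-ang 15.09 tilt 0.20 | d_tool [-1.3 -0.4  1.3] spin 4.088340191566118 | grip 12.3 f [-4.7 -0.8  2.1] j6 0.14
```

```bash
python3 -m creep '[{"hand":0,"tx":0,"ty":-0.001,"tz":-0.01,"spin":0},{"hand":0,"tx":0,"ty":0,"tz":-0.02,"spin":0},{"hand":0,"tx":0,"ty":0,"tz":-0.04,"spin":0},{"hand":0,"tx":0,"ty":0,"tz":-0.045,"spin":0},{"hand":0,"tx":0,"ty":0,"tz":-0.045,"spin":0}]'
python3 - <<'E'
from h import *
go([595.8,-37,200],-24.4)
E
```

```text
time: 14.6
tool_pos: [457.8, 276.7, 204.2]
tcp_rot: [3.139, -0.0, 1.834]
contact_force: [0.2, 0.2, -1.5]
grip_width: 11.9
finger_force: 29.9
t 14.60 tcp [457.8 276.7 204.2] y-ang 15.08 tilt 0.16 | d_tool [-338.8   51.6    4.2] spin 39.48295200503895 | grip 11.9 f [ 0.2  0.2 -1.5] j6 0.14
```

```bash
python3 -m creep '[{"hand":0,"tx":-0.0424,"ty":0.0065,"tz":0,"spin":0},{"hand":0,"tx":-0.0424,"ty":0.0065,"tz":0,"spin":0},{"hand":0,"tx":-0.0424,"ty":0.0065,"tz":0,"spin":0},{"hand":0,"tx":-0.0424,"ty":0.0065,"tz":0,"spin":0},{"hand":0,"tx":-0.0424,"ty":0.0065,"tz":0,"spin":0}]' && python3 -m creep '[{"hand":0,"tx":-0.0424,"ty":0.0065,"tz":0,"spin":0},{"hand":0,"tx":-0.0424,"ty":0.0065,"tz":0,"spin":0},{"hand":0,"tx":-0.0424,"ty":0.006,"tz":0,"spin":0},{"hand":0,"tx":0,"ty":0,"tz":0,"spin":7.9},{"hand":0,"tx":0,"ty":0,"tz":0,"spin":7.9}]' && python3 -m creep '[{"hand":0,"tx":0,"ty":0,"tz":0,"spin":7.9},{"hand":0,"tx":0,"ty":0,"tz":0,"spin":7.9},{"hand":0,"tx":0,"ty":0,"tz":0,"spin":7.9},{"hand":0,"tx":0,"ty":0,"tz":0,"spin":0}]'
python3 - <<'E'
from h import *
np.set_printoptions(precision=1,suppress=True)
go([595.8,-37,101],-24.4)
w=cap('wrist','w8');s=cap('scene','s8');sd=cap('side','sd8')
im=np.zeros((600,800,3),np.uint8)
im[:360,:480]=cv2.resize(w['color'],(480,360)); im[:360,480:]=cv2.resize(s['color'][130:310,330:490],(320,360)); im[360:,:400]=cv2.resize(sd['color'][130:250,260:460],(400,240))
cv2.imwrite('pics/v8.png',im[:,:,::-1])
E
```

```text
time: 15.22
tool_pos: [545.0, 78.9, 202.9]
tcp_rot: [3.139, 0.001, 1.834]
contact_force: [0.5, -0.7, -0.4]
grip_width: 12.1
finger_force: 29.9
time: 15.85
tool_pos: [595.9, -38.6, 202.5]
tcp_rot: [3.139, 0.0, 1.552]
contact_force: [-0.2, 0.3, -1.0]
grip_width: 12.2
finger_force: 29.9
time: 16.35
tool_pos: [595.7, -37.8, 202.6]
tcp_rot: [3.139, -0.0, 1.146]
contact_force: [-0.7, -0.3, 0.4]
grip_width: 12.4
finger_force: 29.9
t 16.35 tcp [595.7 -37.8 202.6] y-ang -24.35 tilt 0.13 | d_tool [  0.7  -0.5 101.6] spin 0.05278316136605099 | grip 12.4 f [-0.7 -0.3  0.4] j6 0.23
```

View pics/v8.png

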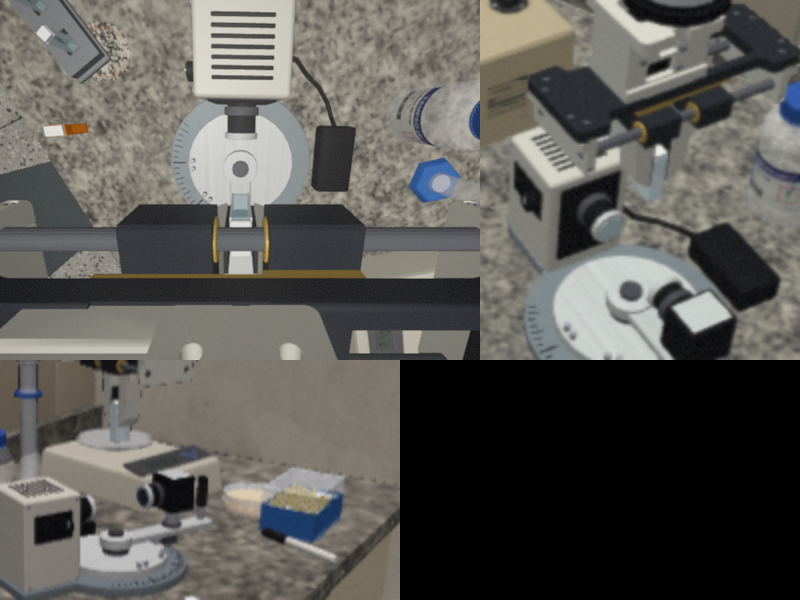

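Wrist view: cell held between the fingers at column ≈320, in line with hub (320,226) and lamp tube (321,160). Lamp top spans columns 257–391. Scene shows the cell hanging upright above the light path.

```bash
python3 - <<'E'
from h import *
np.set_printoptions(precision=1,suppress=True)
w=ld('w8'); im=w['color'].astype(int); g=cv2.cvtColor(w['color'],cv2.COLOR_RGB2GRAY)
M=Ro.from_euler('xyz',get_obs()['tcp_rot']).as_matrix(); tc=get_obs()['tool_pos']
# lamp top side edges: rows 5..110 bright cream mask
m=(im.min(2)>165)&(im[:,:,0]-im[:,:,2]>5)
def edges(rows,m,c0,c1):
    return np.array([(r,*(np.where(m[r,c0:c1])[0][[0,-1]]+c0)) for r in rows if m[r,c0:c1].sum()>20])
e=edges(range(8,115,6),m,240,410); print(e.T)
L=np.array([onz(w,b,a,126)[:2] for a,b,_ in e]);R=np.array([onz(w,c,a,126)[:2] for a,_,c in e])
for P in (L,R):
    v=cv2.fitLine(P.astype(np.float32),cv2.DIST_HUBER,0,.01,.01).ravel(); print('edge dir',np.degrees(np.arctan2(v[1],v[0]))%180,'lat',((P-tc[:2])@M[:2,1]).mean())
C=(L+R)/2; print('lat of lamp mid',((C-tc[:2])@M[:2,1]), 'width',((R-L)@M[:2,1]).mean())
# hub cap dark blob
d=(g<115).astype(np.uint8); d[:205]=0;d[245:]=0;d[:,:300]=0;d[:,345:]=0
k,l,st,ce=cv2.connectedComponentsWithStats(d)
for i in range(1,k):
    if st[i,4]>80: h=onz(w,*ce[i],52); print('cap',ce[i],st[i],h,'tool off',M.T@(h-tc))
# base disc and scene cap at current
E
python3 - <<'E'
from h import *
w=ld('w8');im=cv2.cvtColor(w['color'],cv2.COLOR_RGB2GRAY)
for r in range(255,300,6): print(r,im[r,292:352:2])
for r in (150,160,170): print(r,im[r,292:352:2])
E
```

```text
[[  8  14  20  26  32  38  44  50  56  62  68  74  80  86  92  98 104 110]
 [256 257 257 257 257 257 257 257 258 258 258 258 258 258 246 259 259 259]
 [390 390 389 389 389 389 389 389 388 388 387 387 387 387 386 386 386 385]]
edge dir 64.49989 lat -34.852782274231146
edge dir 65.7006 lat 41.73732687596233
lat of lamp mid [ 3.8  4.1  3.8  3.8  3.8  3.8  3.8  3.8  3.8  3.8  3.5  3.5  3.5  3.5
 -0.4  3.5  3.5  3.2] width 76.59010915019348
cap [320.3 225. ] [311 215  20  21 328] [598.6 -35.4  52. ] tool off [  3.3   1.9 150.1]
255 [199 198 197 196 199 202 203 183 190 202 199 199 197 197 199 196 196 199
 198 196 189 168 200 196 197 199 198 199 202 198]
261 [198 199 196 197 199 202 202 187 174 146 170 171 171 170 170 167 170 168
 173 149 153 167 198 198 196 198 201 197 198 200]
267 [199 197 196 197 199 201 199 188 160 143 170 172 173 173 172 169 172 172
 172 145 144 176 200 198 197 197 199 198 198 199]
273 [177 152 135 129 129 132 163 155 141 137 168 172 171 173 170 168 171 172
 169 144 141 153 171 148 133 128 129 137 159 196]
279 [131 130 132 131 125 116  53  75 140 132 149 148 138 136 129 136 135 146
 154 144 140 128  46  74 128 126 127 127 129 132]
285 [129 129 129 130 131  79  47  99 134 121 119 117 119 117 121 117 119 120
 117 130 134 130  68  50 124 131 131 130 132 127]
291 [124 128 128 134 119  53  48 199 199 139 161 165 164 162 158 161 163 165
 163 153 162 207 146  49  86 130 130 130 128 106]
297 [104 130 129 131  89  42  45 169 215 221 219 219 220 220 219 221 220 218
 220 219 221 197  84  46  55 126 126 127 124 105]
150 [158 156 158 153  86  88  93 100  96 104 108 105 107 114 109 106 105 103
  99  95  92  91  86  83  83  73  95 154 150 150]
160 [211 217 211 210 212 205  68  61  63  67  58  63  69  73  72  66  68  61
  61  65  62  56  61  53 117 210 206 206 207 208]
170 [210 214 210 210 210 207  69  66  61  68  70  67  72  71  63  69  67  64
  62  63  64  58  57  48 126 209 208 209 205 205]
```

```bash
python3 - <<'E'
from h import *
np.set_printoptions(precision=1,suppress=True)
w=ld('w8');o=get_obs();M=Ro.from_euler('xyz',o['tcp_rot']).as_matrix(); tc=o['tool_pos']
for u,v,z in [(321,265,169.3),(321,297,218),(320.3,225,52),(321.2,165,90),(314.5+1,60,126)]:
    print((u,v),M.T@(onz(w,u,v,z)-tc))
print('tcp proj',proj(w,tc),'down axis',proj(w,tc+[0,0,-100]))
# optical axis direction vs tool
R=np.array(w['R']);print('cam axes in tool',(R@M).round(3))
# scene: hub and TCP cross-check: held lid in scene
s=ld('s8');print('scene predicted cell bottom/top',proj(s,tc-[0,0,33.3]),proj(s,tc+[0,0,15.7]))
E
```

```text
(321, 265) [ 6.5  2.3 32.8]
(321, 297) [  9.6   2.2 -15.9]
(320.3, 225) [  3.3   1.9 150.1]
(321.2, 165) [ 56.5   2.7 112.2]
(315.5, 60) [118.3  -0.7  76.2]
tcp proj [316.2 301.9] down axis [317.6 243.8]
cam axes in tool [[-0.   1.  -0. ]
 [-1.  -0.  -0.3]
 [-0.3  0.   1. ]]
scene predicted cell bottom/top [412.2 224.7] [415.5 201.4]
```

```bash
python3 -m creep '[{"hand":0,"tx":0.0038,"ty":0,"tz":0.02,"spin":0.2},{"hand":0,"tx":0,"ty":0,"tz":0.025,"spin":0},{"hand":0,"tx":0,"ty":0,"tz":0.025,"spin":0},{"hand":0,"tx":0,"ty":0,"tz":0.02,"spin":0},{"hand":0,"tx":0,"ty":0,"tz":0.011,"spin":0}]' && python3 -m creep '[{"hand":0,"tx":0,"ty":0,"tz":0,"spin":0},{"hand":0,"tx":0,"ty":0,"tz":0,"spin":0},{"hand":0,"tx":0,"ty":0,"tz":0,"spin":0}]'
python3 - <<'E'
from h import *
go([597.3,-34.4,101.5],-24.5)
w=cap('wrist','w9');s=cap('scene','s9');sd=cap('side','sd9')
im=np.zeros((600,800,3),np.uint8)
im[:300,:400]=cv2.resize(sd['color'][150:270,260:420],(400,300)); im[:300,400:]=cv2.resize(s['color'][190:310,340:500],(400,300)); im[300:,:400]=cv2.resize(w['color'],(400,300));im[300:,400:]=cv2.resize(w['color'][200:360,213:427],(400,300))
cv2.imwrite('pics/v9.png',im[:,:,::-1])
E
```

```text
time: 17.12
tool_pos: [596.5, -34.0, 99.8]
tcp_rot: [-3.141, 0.0, 1.143]
contact_force: [0.6, -0.5, -0.3]
grip_width: 12.4
finger_force: 29.9
time: 17.5
tool_pos: [597.3, -34.2, 101.6]
tcp_rot: [3.14, -0.0, 1.141]
contact_force: [0.4, -0.7, -0.6]
grip_width: 12.7
finger_force: 29.9
t 17.50 tcp [597.3 -34.2 101.6] y-ang -24.60 tilt 0.10 | d_tool [-0.2  0.1  0.1] spin -0.10008234991971676 | grip 12.7 f [ 0.4 -0.7 -0.6] j6 0.24
```

View pics/v9.png

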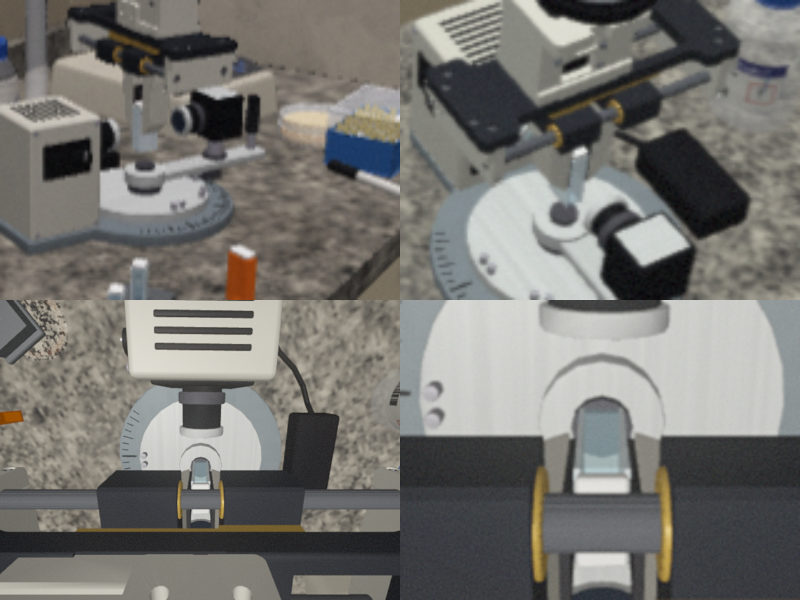

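Side view: cell centre at crop x≈145, midway between the lens faces at ≈117 and ≈173. Wrist close-up: the cell (604) is in line with lamp tube (603) and hub (602). One numeric check of height and uprightness from the side and scene pictures.

```bash
python3 - <<'E'
from h import *
np.set_printoptions(precision=1,suppress=True,linewidth=150)
o=get_obs();M=Ro.from_euler('xyz',o['tcp_rot']).as_matrix();tc=o['tool_pos']
sd=ld('sd9');s=ld('s9')
for z in (33.3,-11.7): 
  for x in (-11,11): print(z,x,'sd crop',(proj(sd,tc+M@[x,0,z])-[260,150])*2.5,'s crop',(proj(s,tc+M@[x,0,z])-[340,190])*2.5)
m=tc+M@[0,0,11.6]
print('lens faces predicted sd', [(proj(sd,m+M@[k,0,0])-[260,150])*2.5 for k in (39,-39)])
E
python3 - <<'E'
from h import *
im=cv2.cvtColor(cv2.imread('pics/sd9.png'),cv2.COLOR_BGR2GRAY)
for r in range(184,222,3): print(r,im[r,300:336])
E
```

```text
33.3 -11 sd crop [154. 144.] s crop [170.9 200.8]
33.3 11 sd crop [136.  147.7] s crop [153.2 179.8]
-11.7 -11 sd crop [155.3 101.4] s crop [177.6 155.1]
-11.7 11 sd crop [137.  104.7] s crop [159.3 134. ]
lens faces predicted sd [array([112.8, 131.7]), array([177.3, 119.2])]
184 [133 130 131 130 134 131 133 134 139 114 113 113 112  93  60  40  22 105
 115 112 107 122 119 119 120 106  93 131 130 133 126 128 132 130 130 132]
187 [131 129 129 132 131 130 130 129 131 120 113 113 113  71  23  21  39 111
 114 112 119 121 120 122 123 119 114 123 141 113  97  94  80 113 124 140]
190 [130 131 128 131 130 130 131 130 131 131 115 113 117  63 113 137 145 116
 112 112 119 121 121 121 124 119 118 120 133 140 140 146 152 157 158 134]
193 [129 129 128 129 129 127 127 129 129 130 113 113 115 127 127 122 144 115
 111 112 122 121 121 121 121 121 122 119 121 124  93 115 145 187 147  62]
196 [103 105 113 121 123 124 128 130 130 128 115 111 117 125 124 128 127 113
 113 115 123 120 121 119 121 121 121 128  85  35  27  29  24  89 151 174]
199 [ 49  26  18  56 173 193 169 119 110 110 110 109 119 125 125 129
[... 439 characters left out ...]
13 130 128 137 142 143
 143 145 141 137 140 116 101  89  85  89  92  94 101 103 104 108 111 108]
211 [ 32  17  21  19  18  17  18  45  89  91  90  91  98  98  98 102 102  98
 100 103 108 116 124 135 133 132 121 114 111 112 115 108  99  95  93  99]
214 [ 32  12  11  18  10  11  13  33 116 113 111 109 105 113  85  74  75  71
  73  77  85 105 126 123 112 127 126 136 145 151 161 161 182 184 185 184]
217 [ 38  33  56  70 128 118 122 140 164 136 187 193 193 193 105  59  38  43
  47  39  53 104 188 194 194 204 188 186 186 186 187 184 178 172 170 162]
220 [191 192 194 193 193 194 193 195 193 170 106 108 115 138 157 169 172 171
 171 174 172 167 166 127 117 108 116 122 120 113 118 125 124 145 140 120]
```

```bash
python3 -c "
from plant import get_obs,close_job
o=get_obs();print(o['time'],o['tool_pos'],o['grip_width'],o['finger_force'])
print(close_job())"
```

```text
17.65 [596.94360359 -34.07945185 101.21047247] 12.026045797869523 29.946837723255157
the job is handed in; nothing more can be done
None
```

I handed the job in at 17.7 s with the arm still holding the long cell: by my measurements it is upright, midway between the lens tubes and in line with the beam. The detector arm is in the straight-through stop and released, and I did not touch the two square cells; hand-in returned no verdict.

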